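# Put the sealed check standard into the turbidity meter

## Task

Get the turbidity meter ready for its check reading: flick up the sprung hood, press the black-capped sealed standard from the tray down the cell well past its spring clip until it sits fully home on the seat, let go of it, and then flick the hood shut over it. Each time take the hood only just past its snap point and let it go, so that its own spring throws it over to the stop. Be gentle with the hood and with the glass, and leave the other things where they are.

Things in the scene. Friction and masses are not known exactly. Their poses are not given: they have to be found in the camera images.
- meter: grey turbidity meter, fixed; 230 mm deep (x) by 190 wide (y). Origin: centre of underside; x to its rear, z up; yaw varies. In front (x -115 to -20 mm) a sloping panel with display and keys, at most 67 mm high; behind (x -20 to +115) a raised cell block whose flat deck is 95 mm up. Well and hood lie on its middle line y = 0
- hood (a joint): black hood's angle, rad: 0 shut on the deck, 1.85 open on its stop, 16 degrees past upright. Over-centre spring: resistance at the lip is 3 to 4 N at a stop and falls to nothing at the snap point, which differs from start to start (0.75 to 1.15 rad) and must be felt; beyond it the freed hood swings to the other stop in about 0.5 s
- hood_hinge (a point): point on the hood's hinge pin at mid-width: x 82, y 0, z 99 mm in the meter's frame; the pin runs along the meter's y. The hood opens up and to the rear (+x). Clear space behind it
- hood_top (a point): centre of the hood's top face: 50 mm from the hinge along the hood, 41 mm out from the pin (45 mm above the deck when shut). The hood is a thin box, open below: 96 mm long, 60 wide, 44 high, walls 3; shut it covers meter x -16 to +80. Its flat side walls can be pinched lightly (10 N is plenty), and turn between finger pads
- hood_lip (a point): middle of the thumb lip at the hood's front, 112 mm from the pin: a ledge 44 mm wide, 5 thick, jutting 18 mm from the front wall; shut, its outer 14 mm overhang the front step of the cell block with 30 mm of room below. Turns with the hood
- well_mouth (a point): centre of the well's mouth in the deck (95 mm up), at x 30, y 0 in the meter's frame. Bore 25.5 mm, mouth chamfer 1.2. A spring clip stops the standard about 30 mm down; it takes 4 to 9 N to press it past, then about 3 N to slide it on to the rubber seat. The seat's height screw is set differently each time, seat 46 to 60 mm below the mouth: feel for it
- tray: white plastic tray block, fixed, 80 mm (x) by 190 (y), 30 high, yaw varies; origin at the centre of its underside. Three sockets, 28 mm across, in a row at y -60, 0, +60 mm, floors 12 mm above the bench. Which one holds the standard varies
- standard: sealed standard: opaque white glass cylinder 24 mm across, ribbed black cap 28 mm across and 20 high (62 to 82 mm above the foot), about 65 g; foot chamfered 1.7 mm. Origin: centre of underside, z up. Stands in a tray socket. Seated, its cap top is 22 to 36 mm above the deck; above 42 mm the hood cannot shut
- plug: solid black light-trap plug, 24 mm diameter, 24 mm tall with a flat finger grip 26 x 7 x 14 mm on top (37 mm over all); stands in a tray socket; origin at the centre of its underside. Not wanted here
- empty_cell: empty clear glass cell without a cap, 24 mm diameter, 63 mm tall; stands in a tray socket; origin at the centre of its underside. Not wanted here
- elbow: grey PVC pipe elbow, about 65 mm tall, standing on one socket; origin at its foot. Clutter
- union_nut: grey PVC union nut, a ring 52 mm across and 26 mm tall; origin under its centre. Clutter
- reagent_jar: white-capped jar with a paper label, 56 mm across, 75 mm tall; origin under its centre. Clutter
- beaker: clear plastic beaker, 72 mm across, 90 mm tall; origin under its centre. Clutter
- screwdriver: black-handled screwdriver lying on the table; origin under its middle. Clutter
There are look-alikes about, which are no part of the job. Several things have the shape of the standard; the one meant has the colours described above.

How it is judged:
By the outcome, as a careful person would: the job done as asked, in the order asked, and still so for the second after the job is handed in, with the robot touching nothing.
It also fails if it takes over 72 s, if anything falls off the work surface, if the arm or the gripper's body presses on something with over 40 N, if the wrist force passes 120 N, or if a joint passes its speed limit or range.

## Robot

A 6-joint arm with a two-finger parallel gripper is mounted at the origin on the work surface. World frame = base frame: x ahead of the robot, y to its left, z up, the work surface at z = 0. Lengths are in m, angles in degrees, forces in N, time in s.
With the tool pointing down it reaches from about 0.3 to 0.875 m from the base axis. Payload 6.4 kg.
Tool frame: the origin (TCP) lies between the finger pads; the fingertips stand env.tip_reach ahead of it and the grasp point (between the pads) is the TCP (env.tip_reach is the distance from the TCP to the fingertips, in m); z points along the fingers, y is the line along which they close (so a half turn about z gives the same grasp; the last joint's range is limited). The gripper opens to 88 mm and grips with 3 to 60 N. Pads are 18 mm wide; open, the fingers measure 123 mm over their backs; the gripper's body (75 mm by 187 mm) begins 45 mm behind the grasp point.
Start: joints at [59.513, 10.359, 92.074, -0, 77.567, -11.82], TCP at [0.184, 0.545, 0.258] pointing down, gripper open.
Joint ranges: [-171.53, 171.53], [-51.25, 118.39], [17.06, 147.69], [-65.23, 245.23], [0, 150.52], [-178.68, 178.68]. Speed limits (degrees/s): [147.25, 147.25, 172.46, 180, 180, 180].

## Interface

Orientations are given as a 3x3 rotation matrix whose columns are the frame's x, y, z axes.
In Python, from station import get_obs, viewer, env gives the robot as it stands.
- The arm moves only by the tool apply_moves, never from a script. Its argument "rows" is a list of rows, each a list of 3 entries, a list of its own where there are three numbers: the shift along the tool's x, y, z in normalised numbers (1 is 800 mm), then the turn, a rotation vector about the tool's x, y, z in normalised numbers (1 is pi rad), then the finger opening in mm, from 0 to 88.1. A call has 1 to 10 rows; each row is the pose to reach, as a shift and turn from the pose commanded when the call began, along the tool's axes at that moment; what a row does not reach only later rows make up. A row lasts 1/10 s, in which the tool goes at most 50 mm and 8.59 degrees, less where a joint would pass 70% of its speed; a pose out of reach is approached as far as the arm can. A call with a gripper value outside its range is refused whole. The fingers move at their own pace and stop on an object; "force" is the grip in N (left out, the last holds). Time passes only in rows, so rows that repeat a pose let the fingers close. It gives the time, the measured TCP pose, the force, the opening and the grip force at its end, in the units of the state.
- get_obs(): the state, without advancing time (a new reading comes with each control period).
- viewer.get_image(name): name is "scene" or "top"; returns the picture (384x512x3 uint8, red, green, blue); there is no depth.
- viewer.camera_params(name): a dict with "fx", "fy", "cx", "cy" (pixels), "cam_to_world" (4x4, takes a point from camera to world coordinates). Camera axes: x right, y down, z forward; pixel columns grow to the right and rows downward; lengths in m; the calibration is good to about 2 mm. A picture is of the moment at which its call begins. camera_params takes no time and is no camera call.
- env.sign_off(): hands the job in; it is judged then, once.
Trained networks look in the newest picture that a camera, given by its name, has taken for a name from the list of things; names that differ only in an ending like _2 or _b are one class to them, and where a whole thing is asked for, a point or a joint stands for the part that bears it (a point fixed in the world has none). Each returns a list of dicts, best first, with "conf" (0 to 1); they miss things now and then, are a little off and sometimes report something else, mostly with a low value. They report only what shows in the picture. A call takes as long as a camera call. They do not tell look-alikes from the thing itself.
- viewer.regions_of(camera, target): "region" (384x512 bool, what is visible of it) and "rect" ([left, top, right, bottom] in pixels, round what is visible of it).
The state is a dict: "clock": time; "q": joint angles; "joint_vel": joint speeds; "joint_efforts": joint torques, N m; "tcp_pos": TCP position; "tool_rot": TCP orientation; "contact_force": force on the tool from outside, world axes, zero at the start; "torque": the same for the moment, N m; "gripper_width": finger opening in m; "grasp_force": force on a finger pad.
Only numpy, scipy, OpenCV 4.12 (cv2) and the standard library are available. Lean on these libraries where they do the work, as an engineer would, in place of code of your own. Each camera call takes 0.05 s, during which the arm holds its last target. There are 200 camera calls.

## Working session

There is one attempt and no reset: what is moved stays moved. The work goes in short steps, Python scripts to look and compute and a tool call to move; the robot and the scene stay as the last step left them, time stands still between calls to the robot, and variables do not carry over. Pictures are saved under pics/ and viewed, at most 10 in all, crops included, and the job is handed in when it is done.

Besides the shell and the picture viewer there is one more tool, called after "Request:" as a command line: name --argument value ..., lists and objects as JSON in quotes. apply_moves: Moves the arm, as the interface text tells. Its arguments: {"type":"object","properties":{"rows":{"type":"array"},"force":{"type":"number"}},"required":["rows"]}

```bash
ls; mkdir -p pics; python3 - <<'E'
from station import get_obs, viewer, env
import cv2, numpy as np
np.set_printoptions(precision=4,suppress=True)
print(env.tip_reach)
for n in ("scene","top"):
    im=viewer.get_image(n); cv2.imwrite(f"pics/{n}0.png",im[:,:,::-1])
    p=viewer.camera_params(n); print(n,p["fx"],p["fy"],p["cx"],p["cy"]);print(p["cam_to_world"])
    for t in ("meter","hood","tray","standard","plug","empty_cell"):
        for d in viewer.regions_of(n,t)[:4]: print(n,t,round(d["conf"],2),d["rect"])
o=get_obs(); print(o["clock"],o["tool_rot"])
E
```

```text
pics
0.019
scene 387.2323910209174 387.2323910209174 255.49298873519348 192.8264979962075
[[-0.614   0.646  -0.4535  1.0904]
 [ 0.7892  0.4956 -0.3626  0.3788]
 [-0.0095 -0.5806 -0.8141  1.0076]
 [ 0.      0.      0.      1.    ]]
scene meter 0.64 [271.3, 181.2, 366.5, 275.1]
scene hood 0.69 [296.1, 195.1, 334.6, 239.3]
scene hood 0.17 [199.8, 224.8, 234.1, 287.8]
scene tray 0.69 [212.6, 157.4, 274.6, 204.4]
scene standard 0.72 [235.7, 131.8, 247.2, 154.6]
scene standard 0.56 [237.9, 159.1, 244.7, 178.7]
scene standard 0.49 [278.6, 149.5, 285.8, 172.3]
scene standard 0.4 [216.0, 189.9, 221.8, 201.3]
scene plug 0.61 [223.3, 162.5, 230.0, 172.2]
scene empty_cell 0.52 [253.9, 172.2, 261.2, 188.2]
top 395.7426894223003 395.7426894223003 261.9196245569996 192.8550054428921
[[ 0.0211 -0.998   0.0597  0.4969]
 [-0.9998 -0.0208  0.0048 -0.0003]
 [-0.0035 -0.0598 -0.9982  1.2094]
 [ 0.      0.      0.      1.    ]]
top meter 0.7 [172.0, 162.0, 247.5, 243.9]
top hood 0.66 [191.9, 175.6, 219.7, 219.1]
top tray 0.68 [272.1, 194.9, 344.5, 221.5]
top standard 0.61 [276.7, 243.0, 288.7, 253.4]
top standard 0.55 [325.1, 238.3, 336.9, 245.5]
top standard 0.52 [306.8, 167.0, 317.1, 177.7]
top standard 0.5 [303.9, 203.4, 311.6, 211.1]
0.7 [[-0.9474  0.3201  0.0001]
 [ 0.3201  0.9474  0.0001]
 [-0.      0.0001 -1.    ]]
```

```bash
python3 - <<'E'
import cv2, numpy as np
a=cv2.imread("pics/scene0.png")[110:300,180:400]; a=cv2.resize(a,None,fx=3.1,fy=3.1,interpolation=cv2.INTER_CUBIC)[:600]
b=cv2.imread("pics/top0.png")[140:270,160:360]; b=cv2.resize(b,None,fx=4,fy=4,interpolation=cv2.INTER_CUBIC)
cv2.imwrite("pics/a.png",a);cv2.imwrite("pics/b.png",b)
E
```

```text
(no output)
```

View pics/a.png

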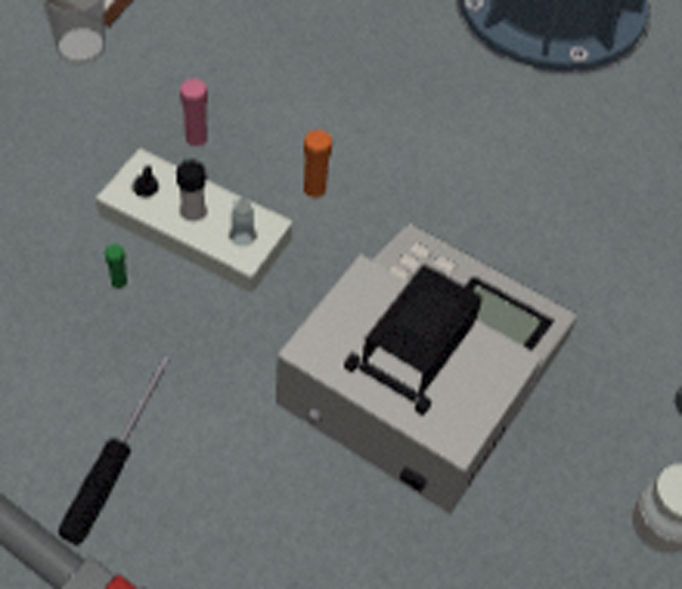

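View pics/b.png

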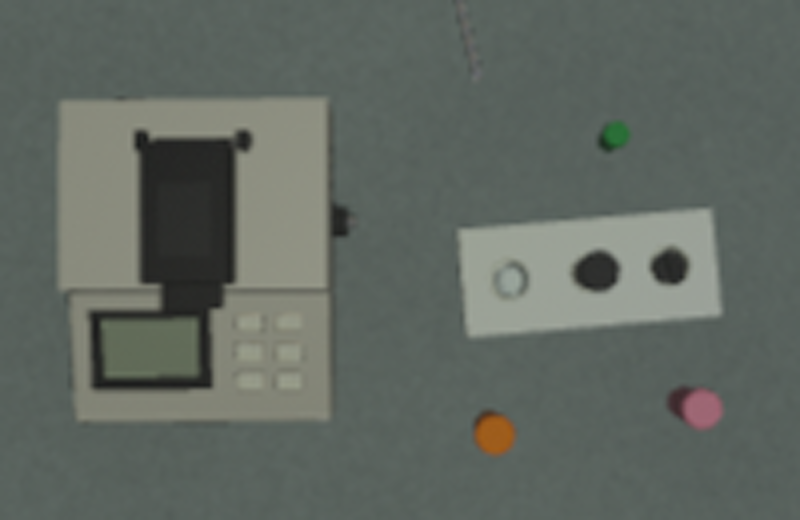

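The black-capped white cylinder in the tray's middle socket is the standard: scene (241,168), top (308,207). What could be mistaken for it:
- pink cylinder: scene (243,143), top (335,242)
- orange cylinder: scene (282,161), top (283,248)
- small green cylinder: scene (219,196), top (313,173)
- black plug in the tray: scene (227,167)
- clear cell in the tray: scene (258,180)

The hood is shut, with hinge knobs at top (195,175) and (221,175). Crop a already shows the black cap and white body, which confirms the choice. Next I fit the poses.

```bash
cat > h.py <<'E'
import numpy as np, cv2
from scipy.optimize import least_squares
from scipy.spatial.transform import Rotation as R
from station import get_obs, viewer, env
np.set_printoptions(precision=4,suppress=True)
P={n:viewer.camera_params(n) for n in("scene","top")}
def proj(n,p):
    c=P[n]; T=np.linalg.inv(c["cam_to_world"]); q=np.atleast_2d(p)@T[:3,:3].T+T[:3,3]
    return np.c_[c["fx"]*q[:,0]/q[:,2]+c["cx"],c["fy"]*q[:,1]/q[:,2]+c["cy"]]
def onplane(n,uv,z):
    c=P[n];M=c["cam_to_world"];d=M[:3,:3]@[(uv[0]-c["cx"])/c["fx"],(uv[1]-c["cy"])/c["fy"],1]
    return M[:3,3]+d*(z-M[2,3])/d[2]
def w(pose,p):  # pose x,y,yaw ; p local metres
    c,s=np.cos(pose[2]),np.sin(pose[2]);p=np.atleast_2d(p)
    return np.c_[pose[0]+c*p[:,0]-s*p[:,1],pose[1]+s*p[:,0]+c*p[:,1],p[:,2]]
def fit(obs,x0): # obs: (cam,uv,local)
    f=lambda x:np.concatenate([proj(n,w(x,l))[0]-uv for n,uv,l in obs])
    r=least_squares(f,x0,loss="soft_l1"); return r.x,r.fun.reshape(-1,2)
E
python3 - <<'E'
from h import *
B=lambda u,v:("top",np.array([160+(u+.5)/4-.5,140+(v+.5)/4-.5]))
A=lambda u,v:("scene",np.array([180+(u+.5)/3.1-.5,110+(v+.5)/3.1-.5]))
H=.095
m=[(*B(59,100),(.115,.095,H)),(*B(328,98),(.115,-.095,H)),(*B(58,289),(-.02,.095,H)),(*B(328,290),(-.02,-.095,H)),
 (*A(278,356),(.115,-.095,H)),(*A(276,400),(.115,-.095,0)),(*A(450,511),(.115,.095,0)),(*A(362,256),(-.02,-.095,H))]
for sel in (m[:4],m[4:],m):
    x,r=fit(sel,[.55,.15,0]); print("meter",x)
print(r)
t=[(*B(458,229),(.04,.095,.03)),(*B(712,208),(.04,-.095,.03)),(*B(466,337),(-.04,.095,.03)),(*B(721,315),(-.04,-.095,.03)),
 (*A(140,149),(-.04,-.095,.03)),(*A(98,197),(.04,-.095,.03)),(*A(291,221),(-.04,.095,.03)),(*A(250,275),(.04,.095,.03))]
for sel in (t[:4],t[4:],t):
    x,r=fit(sel,[.5,-.1,0]); print("tray",x, w(x,(0,0,.094)))
print(r)
s=onplane("top",B(597,271)[1],.094);print("cap top from top",s, "scene", onplane("scene",A(191,171)[1],.094))
E
```

```text
meter [0.5263 0.1566 0.024 ]
meter [0.5217 0.1569 0.03  ]
meter [0.5249 0.1574 0.0247]
[[-0.154   0.3333]
 [-0.4047  0.5591]
 [-0.364   0.7536]
 [-0.3793  0.2541]
 [-0.54   -0.5903]
 [-0.4928  1.8834]
 [-0.5578  2.0064]
 [-0.695  -0.7126]]
tray [ 0.5261 -0.1297  0.1034] [[ 0.5261 -0.1297  0.094 ]]
tray [ 0.5233 -0.129   0.099 ] [[ 0.5233 -0.129   0.094 ]]
tray [ 0.525  -0.1293  0.1021] [[ 0.525  -0.1293  0.094 ]]
[[-0.2252  0.3417]
 [-0.2652  0.4373]
 [ 0.0011  0.1469]
 [-0.0311  0.4657]
 [-0.6114 -0.3343]
 [-1.2204  0.2921]
 [ 0.017   0.3454]
 [-0.0043  0.6336]]
cap top from top [ 0.5254 -0.1281  0.094 ] scene [ 0.5249 -0.1272  0.094 ]
```

```bash
cat >> h.py <<'E'
METER=np.array([.525,.157,.0247])
def toolR(yaw):
    c,s=np.cos(yaw),np.sin(yaw); return np.array([[-c,-s,0],[-s,c,0],[0,0,-1.]])
def goal(pos,Rg=None,frm=None):
    o=get_obs(); R0=o["tool_rot"]; p0=o["tcp_pos"] if frm is None else frm
    d=R0.T@(np.asarray(pos)-p0)*1000; rv=R.from_matrix(R0.T@Rg).as_rotvec() if Rg is not None else np.zeros(3)
    return d.round(1),rv.round(4)
def hoodpt(th,r=.088,h=.018):
    u=np.array([-np.cos(th),0,np.sin(th)]);n=np.array([np.sin(th),0,np.cos(th)])
    return w(METER,np.array([.082,0,.099])+r*u+h*n)[0]
E
python3 - <<'E'
from h import *
p=hoodpt(0);print(p,goal(p+[0,0,.07],toolR(METER[2])))
E
```

```text
[0.519  0.1569 0.117 ] (array([-441.5, -260.3,   70.7]), array([ 0.0001,  0.    , -0.3505]))
```

The rows are not in the units I measure in: shifts go in shares of 800 mm and turns go in shares of pi rad. I convert before sending: -441.5 mm is -0.5519, -260.3 mm is -0.3254, -0.3505 rad is -0.1116.

Request:
apply_moves --rows '[[[-0.5519,-0.3254,0.0884],[0,0,-0.1116],88],[[-0.5519,-0.3254,0.0884],[0,0,-0.1116],88],[[-0.5519,-0.3254,0.0884],[0,0,-0.1116],88],[[-0.5519,-0.3254,0.0884],[0,0,-0.1116],88],[[-0.5519,-0.3254,0.0884],[0,0,-0.1116],88],[[-0.5519,-0.3254,0.0884],[0,0,-0.1116],88],[[-0.5519,-0.3254,0.0884],[0,0,-0.1116],88],[[-0.5519,-0.3254,0.0884],[0,0,-0.1116],88],[[-0.5519,-0.3254,0.0884],[0,0,-0.1116],88],[[-0.5519,-0.3254,0.0884],[0,0,-0.1116],88]]' --force 10

```text
clock: 1.7
tcp_pos: [0.5039, 0.174, 0.1905]
tool_rot: [[-1.0, -0.024, 0.001], [-0.024, 1.0, 0.0], [-0.001, 0.0, -1.0]]
contact_force: [0.8, 1.0, -0.6]
gripper_width: 0.0885
grasp_force: 0.0
```

To row units: -13.3 mm is -0.0166, 2.4 mm is 0.003.

Request:
apply_moves --rows '[[[-0.0138,-0.0166,0.003],[0,0,0],88],[[-0.0138,-0.0166,0.003],[0,0,0],88],[[-0.0138,-0.0166,0.003],[0,0,0],88]]'

```text
clock: 2.0
tcp_pos: [0.5135, 0.1632, 0.1879]
tool_rot: [[-1.0, -0.024, -0.001], [-0.024, 1.0, 0.0], [0.001, 0.001, -1.0]]
contact_force: [-0.4, 1.0, -1.0]
gripper_width: 0.0877
grasp_force: 0.0
```

```bash
python3 - <<'E'
from h import *
p=hoodpt(0);print(goal(p,toolR(METER[2])),get_obs()["tcp_pos"],get_obs()["contact_force"])
a=viewer.get_image("top")[140:260,150:310];b=viewer.get_image("scene")[150:270,240:400]
cv2.imwrite("pics/c.png",cv2.resize(np.hstack([a,b])[:,:,::-1],None,fx=2.5,fy=2.5,interpolation=cv2.INTER_CUBIC))
E
```

```text
(array([-5.5, -6.5, 70.9]), array([ 0.0005, -0.001 , -0.0006])) [0.5135 0.1632 0.1879] [-0.3845  1.0065 -1.0002]
```

View pics/c.png

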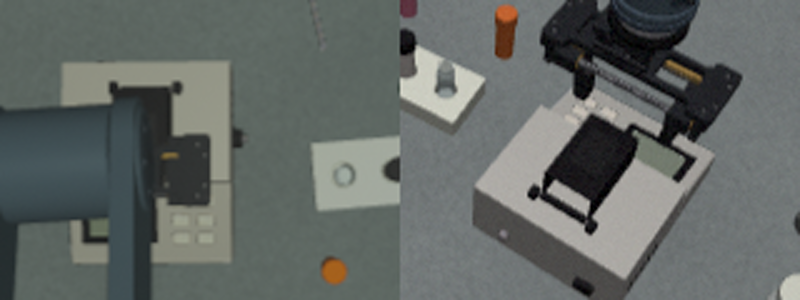

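The fingers straddle the front of the hood, and the hood is still shut (scene crop, right half, around (590,150)). I'm descending now.

To row units: 69 mm is 0.0863, 60 mm is 0.075.

Request:
apply_moves --rows '[[[0,0,0.05],[0,0,0],88],[[0,0,0.075],[0,0,0],88],[[0,0,0.0863],[0,0,0],88],[[0,0,0.0863],[0,0,0],88],[[0,0,0.0863],[0,0,0],88]]'

```text
clock: 2.6
tcp_pos: [0.5144, 0.1635, 0.1201]
tool_rot: [[-1.0, -0.026, 0.001], [-0.026, 1.0, 0.0], [-0.001, 0.0, -1.0]]
contact_force: [0.3, -0.5, -0.1]
gripper_width: 0.0881
grasp_force: 0.0
```

To row units: -6.6 mm is -0.0083, -4.4 mm is -0.0055.

Request:
apply_moves --rows '[[[-0.0055,-0.0083,0.0025],[0,0,0],88],[[-0.0055,-0.0083,0.0025],[0,0,0],88],[[-0.0055,-0.0083,0.0025],[0,0,0],56],[[-0.0055,-0.0083,0.0025],[0,0,0],56],[[-0.0055,-0.0083,0.0025],[0,0,0],56],[[-0.0055,-0.0083,0.0025],[0,0,0],56],[[-0.0055,-0.0083,0.0025],[0,0,0],56]]' --force 10

```text
clock: 3.3
tcp_pos: [0.5186, 0.1556, 0.1171]
tool_rot: [[-1.0, -0.025, -0.0], [-0.025, 1.0, -0.001], [0.0, -0.001, -1.0]]
contact_force: [-0.4, -4.3, 1.5]
gripper_width: 0.0598
grasp_force: 10.0
```

```bash
python3 - <<'E'
import numpy as np
r,h=88.4,18.1
for t in np.arange(0,1.9,.05):
    x=-r*np.cos(t)+h*np.sin(t);z=r*np.sin(t)+h*np.cos(t);print(round(t,2),round(-(x+r),1),round(-(z-h),1),end=" | ")
E
```

```text
0.0 -0.0 -0.0 | 0.05 -1.0 -4.4 | 0.1 -2.2 -8.7 | 0.15 -3.7 -13.0 | 0.2 -5.4 -17.2 | 0.25 -7.2 -21.3 | 0.3 -9.3 -25.3 | 0.35 -11.6 -29.2 | 0.4 -14.0 -33.0 | 0.45 -16.7 -36.6 | 0.5 -19.5 -40.2 | 0.55 -22.5 -43.5 | 0.6 -25.7 -46.8 | 0.65 -29.0 -49.8 | 0.7 -32.4 -52.7 | 0.75 -36.1 -55.4 | 0.8 -39.8 -57.9 | 0.85 -43.7 -60.3 | 0.9 -47.6 -62.4 | 0.95 -51.7 -64.3 | 1.0 -55.9 -66.1 | 1.05 -60.1 -67.6 | 1.1 -64.4 -68.9 | 1.15 -68.8 -70.0 | 1.2 -73.2 -70.9 | 1.25 -77.7 -71.5 | 1.3 -82.2 -71.9 | 1.35 -86.7 -72.1 | 1.4 -91.2 -72.1 | 1.45 -95.7 -71.8 | 1.5 -100.2 -71.4 | 1.55 -104.7 -70.7 | 1.6 -109.1 -69.7 | 1.65 -113.4 -68.6 | 1.7 -117.7 -67.2 | 1.75 -122.0 -65.7 | 1.8 -126.1 -63.9 | 1.85 -130.2 -61.9 |
```

To row units: -2 mm is -0.0025.

Request:
apply_moves --rows '[[[0,-0.0025,0],[0,0,0],56],[[0,-0.0025,0],[0,0,0],56]]'

```text
clock: 3.5
tcp_pos: [0.5185, 0.1553, 0.117]
tool_rot: [[-1.0, -0.025, 0.0], [-0.025, 1.0, 0.002], [-0.0, 0.002, -1.0]]
contact_force: [0.2, 3.8, -0.2]
gripper_width: 0.0597
grasp_force: 10.0
```

To row units: -21.3 mm is -0.0266, -17.2 mm is -0.0215.

Request:
apply_moves --rows '[[[-0.0013,0.0013,-0.0055],[0,0,0],56],[[-0.0028,0.0013,-0.0109],[0,0,0],56],[[-0.0046,0.0013,-0.0163],[0,0,0],56],[[-0.0068,0.0013,-0.0215],[0,0,0],56],[[-0.009,0.0013,-0.0266],[0,0,0],56],[[-0.009,0.0013,-0.0266],[0,0,0],56]]'

```text
clock: 4.1
tcp_pos: [0.5245, 0.1556, 0.1384]
tool_rot: [[-1.0, -0.025, -0.003], [-0.025, 1.0, 0.0], [0.003, 0.0, -1.0]]
contact_force: [-5.9, 0.8, -1.5]
gripper_width: 0.0603
grasp_force: 10.0
```

Request:
apply_moves --rows '[[[-0.0014,0,-0.005],[0,0,0],56],[[-0.0043,0,-0.0099],[0,0,0],56],[[-0.0073,0,-0.0146],[0,0,0],56],[[-0.0106,0,-0.0191],[0,0,0],56],[[-0.0141,0,-0.0236],[0,0,0],56],[[-0.0179,0,-0.0278],[0,0,0],56],[[-0.0219,0,-0.0319],[0,0,0],56],[[-0.0219,0,-0.0319],[0,0,0],56]]'

```text
clock: 4.9
tcp_pos: [0.5435, 0.1561, 0.1653]
tool_rot: [[-1.0, -0.025, 0.0], [-0.025, 1.0, 0.0], [-0.0, 0.0, -1.0]]
contact_force: [-6.4, 0.8, 1.7]
gripper_width: 0.0599
grasp_force: 10.0
```

To row units: -6.8 mm is -0.0085, -5.9 mm is -0.0074.

Request:
apply_moves --rows '[[[-0.0036,0,-0.0044],[0,0,0],56],[[-0.0074,0,-0.0085],[0,0,0],56],[[-0.0074,0,-0.0085],[0,0,0],56]]'

```text
clock: 5.2
tcp_pos: [0.5504, 0.1563, 0.172]
tool_rot: [[-1.0, -0.025, 0.002], [-0.025, 1.0, 0.001], [-0.002, 0.001, -1.0]]
contact_force: [-3.5, 3.3, 1.4]
gripper_width: 0.0597
grasp_force: 10.0
```

To row units: -5.3 mm is -0.0066, -3.5 mm is -0.0044.

Request:
apply_moves --rows '[[[-0.0044,0.0006,-0.0038],[0,0,0],56],[[-0.0066,0.0006,-0.0056],[0,0,0],56],[[-0.0066,0.0006,-0.0056],[0,0,0],56]]'

```text
clock: 5.5
tcp_pos: [0.5551, 0.1565, 0.1758]
tool_rot: [[-1.0, -0.025, 0.001], [-0.025, 1.0, -0.0], [-0.001, -0.0, -1.0]]
contact_force: [-3.4, 1.2, 1.8]
gripper_width: 0.0603
grasp_force: 10.0
```

To row units: -5.7 mm is -0.0071, -3.8 mm is -0.0048.

Request:
apply_moves --rows '[[[-0.0048,0,-0.0031],[0,0,0],56],[[-0.0071,0,-0.0048],[0,0,0],56],[[-0.0071,0,-0.0048],[0,0,0],56]]'

```text
clock: 5.8
tcp_pos: [0.5609, 0.1567, 0.1795]
tool_rot: [[-1.0, -0.025, 0.001], [-0.025, 1.0, -0.0], [-0.001, -0.0, -1.0]]
contact_force: [-3.0, 0.2, 2.4]
gripper_width: 0.0597
grasp_force: 10.0
```

To row units: -5.3 mm is -0.0066, -3.8 mm is -0.0048.

Request:
apply_moves --rows '[[[-0.0048,0,-0.0029],[0,0,0],56],[[-0.0066,0,-0.004],[0,0,0],56],[[-0.0066,0,-0.004],[0,0,0],56]]'

```text
clock: 6.1
tcp_pos: [0.5662, 0.1568, 0.1825]
tool_rot: [[-1.0, -0.025, 0.001], [-0.025, 1.0, -0.0], [-0.001, -0.0, -1.0]]
contact_force: [-1.4, 0.4, 1.8]
gripper_width: 0.0597
grasp_force: 10.0
```

To row units: -4 mm is -0.005, -2.4 mm is -0.003.

Request:
apply_moves --rows '[[[-0.003,0,-0.0014],[0,0,0],56],[[-0.005,0,-0.0024],[0,0,0],56],[[-0.005,0,-0.0024],[0,0,0],56]]'

```text
clock: 6.4
tcp_pos: [0.57, 0.1569, 0.1844]
tool_rot: [[-1.0, -0.025, 0.001], [-0.025, 1.0, -0.0], [-0.001, -0.0, -1.0]]
contact_force: [-1.4, -0.4, 2.1]
gripper_width: 0.0598
grasp_force: 10.0
```

To row units: -4.2 mm is -0.0053, -2.4 mm is -0.003.

Request:
apply_moves --rows '[[[-0.003,0,-0.0013],[0,0,0],56],[[-0.0053,0,-0.002],[0,0,0],56],[[-0.0053,0,-0.002],[0,0,0],56]]'

```text
clock: 6.7
tcp_pos: [0.5743, 0.1571, 0.1861]
tool_rot: [[-1.0, -0.025, 0.001], [-0.025, 1.0, -0.0], [-0.001, -0.0, -1.0]]
contact_force: [-1.1, -0.4, 3.2]
gripper_width: 0.0603
grasp_force: 10.0
```

To row units: -4.6 mm is -0.0058, -1.1 mm is -0.0014.

Request:
apply_moves --rows '[[[-0.0031,0,-0.0008],[0,0,0],56],[[-0.0058,0,-0.0014],[0,0,0],56],[[-0.0058,0,-0.0014],[0,0,0],56]]'

```text
clock: 7.0
tcp_pos: [0.579, 0.1572, 0.1876]
tool_rot: [[-1.0, -0.025, 0.002], [-0.025, 1.0, 0.0], [-0.002, -0.0, -1.0]]
contact_force: [-2.7, -0.8, 4.7]
gripper_width: 0.0602
grasp_force: 10.0
```

To row units: -1 mm is -0.0013.

Request:
apply_moves --rows '[[[0,0,-0.0013],[0,0,0],56],[[0,0,-0.0013],[0,0,0],56]]'

```text
clock: 7.2
tcp_pos: [0.5787, 0.1572, 0.1875]
tool_rot: [[-1.0, -0.025, 0.001], [-0.025, 1.0, 0.0], [-0.001, 0.0, -1.0]]
contact_force: [1.4, -0.6, -1.5]
gripper_width: 0.06
grasp_force: 10.0
```

Request:
apply_moves --rows '[[[-0.0019,0,-0.0004],[0,0,0],56],[[-0.0019,0,-0.0004],[0,0,0],56]]'

```text
clock: 7.4
tcp_pos: [0.5797, 0.1572, 0.1878]
tool_rot: [[-1.0, -0.025, -0.001], [-0.025, 1.0, -0.0], [0.001, -0.0, -1.0]]
contact_force: [1.4, -0.6, -0.6]
gripper_width: 0.0598
grasp_force: 10.0
```

The force has reversed, so the hood is just past its snap point. I'm letting it go.

Request:
apply_moves --rows '[[[0,0,0],[0,0,0],88],[[0,0,0],[0,0,0],88],[[0,0,0],[0,0,0],88],[[0,0,0],[0,0,0],88],[[0,0,0],[0,0,0],88],[[0,0,0],[0,0,0],88],[[0,0,0],[0,0,0],88]]'

```text
clock: 8.1
tcp_pos: [0.5798, 0.1573, 0.1881]
tool_rot: [[-1.0, -0.025, -0.0], [-0.025, 1.0, 0.0], [0.0, 0.0, -1.0]]
contact_force: [0.6, 0.5, 0.0]
gripper_width: 0.0878
grasp_force: 0.0
```

```bash
python3 - <<'E'
from h import *
b=viewer.get_image("scene")[150:270,240:400]
cv2.imwrite("pics/d.png",cv2.resize(b[:,:,::-1],None,fx=3,fy=3,interpolation=cv2.INTER_CUBIC))
print(get_obs()["tcp_pos"],get_obs()["contact_force"])
S=np.array([.5252,-.1283,.097])
print(goal(S+[0,0,.08],toolR(.0247)))
E
```

```text
[0.5798 0.1573 0.1881] [-1.1133  0.0755  0.5098]
(array([  61.6, -284.2,   11.1]), array([-0.,  0.,  0.]))
```

View pics/d.png

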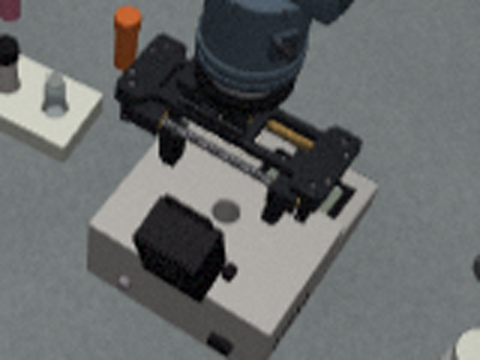

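The hood stands open on its stop, and the well is clear at scene (315,220). Now to the standard.

To row units: -284.2 mm is -0.3553, 61.6 mm is 0.077.

Request:
apply_moves --rows '[[[0.0563,0,0],[0,0,0],80],[[0.077,-0.05,0.0063],[0,0,0],50],[[0.077,-0.3553,0.0139],[0,0,0],44],[[0.077,-0.3553,0.0139],[0,0,0],44],[[0.077,-0.3553,0.0139],[0,0,0],44],[[0.077,-0.3553,0.0139],[0,0,0],44],[[0.077,-0.3553,0.0139],[0,0,0],44],[[0.077,-0.3553,0.0139],[0,0,0],44],[[0.077,-0.3553,0.0139],[0,0,0],44],[[0.077,-0.3553,0.0139],[0,0,0],44]]'

```text
clock: 9.15
tcp_pos: [0.5251, -0.1274, 0.1768]
tool_rot: [[-1.0, -0.025, -0.0], [-0.025, 1.0, 0.001], [0.0, 0.001, -1.0]]
contact_force: [-0.0, -0.1, -0.5]
gripper_width: 0.0442
grasp_force: 0.0
```

```bash
python3 - <<'E'
from h import *
print(get_obs()["tcp_pos"],get_obs()["contact_force"])
print(goal([.5252,-.1283,.097],toolR(.0247)))
im=viewer.get_image("top"); c=onplane("top",(209,195),.095); print(c)
print("well pred", w([.525,.1556,.0247],(.03,0,.095)),"scene well",onplane("scene",(315.3,220.0),.095), "pred px",proj("top",w([.525,.1556,.0247],(.03,0,.095))))
uv=proj("top",w([.525,.1556,.0247],(.03,0,.095)))[0]; x,y=uv.astype(int)
crop=im[y-12:y+13,x-12:x+13]; g=cv2.cvtColor(crop,cv2.COLOR_RGB2GRAY)
for n,cam,uv0 in(("top",im,uv),("scene",viewer.get_image("scene"),np.array([315.3,220]))):
    x,y=uv0.astype(int);g=cv2.cvtColor(cam[y-9:y+10,x-9:x+10],cv2.COLOR_RGB2GRAY)
    print(n,x,y);print(g)
S=np.hstack([im[160:240,160:260],im[180:240,260:360].copy().repeat(1,0) if 0 else im[160:240,260:360]])
cv2.imwrite("pics/e.png",cv2.resize(S[:,:,::-1],None,fx=4,fy=4,interpolation=cv2.INTER_CUBIC))
E
```

```text
[ 0.5251 -0.1274  0.1768] [-0.0269 -0.0912 -0.4887]
(array([-0.1, -0.9, 79.8]), array([ 0.0006, -0.0003,  0.0005]))
[0.5543 0.1541 0.095 ]
well pred [[0.555  0.1563 0.095 ]] scene well [0.5543 0.1593 0.095 ] pred px [[208.2305 194.7561]]
top 208 194
[[147 146 146 147 146 147 147 147 147 147 148 148 148 148 148 148 148 149
  148]
 [146 146 147 147 147 147 147 147 147 147 148 148 148 148 148 148 148 148
  148]
 [147 146 146 146 147 147 147 147 148 147 148 148 148 148 148 148 148 148
  149]
 [147 147 147 147 147 147 147 148 147 147 148 148 148 148 148 148 149 148
  148]
 [146 146 147 142 143 147 147 145 140 138 140 146 148 148 148 148 148 148
  149]
 [146 147 147 144 145 145 131 117 106 103 107 121 140 148 148 148 147 148
  148]
 [147 147 147 147 144 129 100  83  75  74  87  90 104 135 148 148 149 149
  148]
 [146 147 147 146 140 109  78  73  67  58  63  58  58 113 143 148 149 149
  148]
 [147 147 147 147 132  97  74  71  57  43  41  41  41  82 131 148 149 149
  148]
 [146 147 146 147 124  88  74  64  47  41  41  41  42  67 125 149 148 148
  148]
 [146 146 147 147 122  85  73  60  45  4
[... 1543 characters left out ...]
  81  81  80  75  75  73  70 161 169 167 171
  169]
 [ 20  44  79 108 167 112  77  82  83  78  76  72  73  98 164 170 169 166
  167]
 [ 16  19  17  40 127 156 122  86  80  77  75  76 105 146 170 169 169 170
  168]
 [ 34  21  22  17  60 168 161 147 131 120 120 141 154 166 171 171 168 166
  169]
 [ 37  32  20   5   7 116 142 171 163 161 160 166 169 171 169 168 170 168
  168]
 [ 36  36  32  25  14  51  83 114 169 170 173 168 170 170 169 169 169 169
  167]
 [ 34  34  36  34  29  41  38  44 121 169 169 168 169 168 169 167 168 167
  169]
 [ 39  38  39  35  36  36  37  20  93 168 170 169 170 167 168 172 172 170
  170]
 [ 37  37  34  40  38  34  25   5  87 168 168 170 171 167 171 168 169 169
  170]]
```

View pics/e.png

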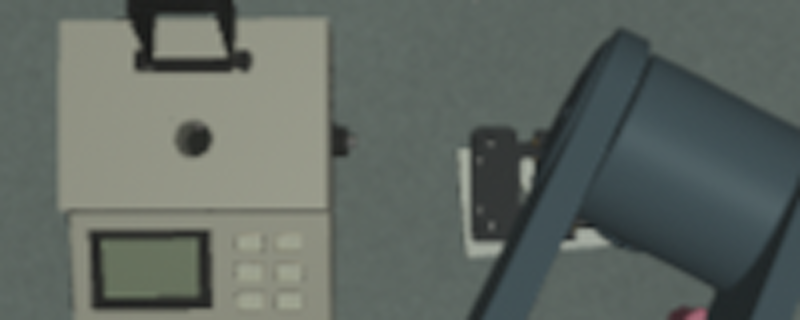

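The top view shows the well at (208,194.6), and the hood stays open. The gripper is above the standard, so I descend and grasp the cap.

To row units: 79.8 mm is 0.0998, 65 mm is 0.0813.

Request:
apply_moves --rows '[[[0,-0.0011,0.05],[0,0,0],44],[[0,-0.0011,0.0813],[0,0,0],44],[[0,-0.0011,0.0998],[0,0,0],44],[[0,-0.0011,0.0998],[0,0,0],44],[[0,-0.0011,0.0998],[0,0,0],20],[[0,-0.0011,0.0998],[0,0,0],20],[[0,-0.0011,0.0998],[0,0,0],20],[[0,-0.0011,0.0998],[0,0,0],20],[[0,-0.0011,0.0998],[0,0,0],20]]' --force 20

```text
clock: 10.15
tcp_pos: [0.5263, -0.1298, 0.0986]
tool_rot: [[-1.0, -0.025, 0.003], [-0.025, 1.0, -0.001], [-0.003, -0.001, -1.0]]
contact_force: [0.5, 0.2, 6.2]
gripper_width: 0.0266
grasp_force: 20.0
```

To row units: -110 mm is -0.1375, -85 mm is -0.1063.

Request:
apply_moves --rows '[[[0,0,-0.0188],[0,0,0],20],[[0,0,-0.0563],[0,0,0],20],[[0,0,-0.1063],[0,0,0],20],[[0,0,-0.1375],[0,0,0],20],[[0,0,-0.1375],[0,0,0],20],[[0,0,-0.1375],[0,0,0],20]]'

```text
clock: 10.75
tcp_pos: [0.5251, -0.1292, 0.2076]
tool_rot: [[-1.0, -0.025, 0.001], [-0.025, 1.0, -0.0], [-0.001, -0.0, -1.0]]
contact_force: [-0.0, -0.1, -0.8]
gripper_width: 0.026
grasp_force: 20.0
```

```bash
python3 - <<'E'
from h import *
o=get_obs();print(o["tcp_pos"],o["contact_force"],o["gripper_width"],o["grasp_force"])
print(goal([.555,.1567,.207],toolR(.0247)))
im=viewer.get_image("scene")[80:220,190:330]
cv2.imwrite("pics/f.png",cv2.resize(im[:,:,::-1],None,fx=4,fy=4,interpolation=cv2.INTER_CUBIC))
E
```

```text
[ 0.5251 -0.1292  0.2076] [-0.0165 -0.1349 -0.8188] 0.02603421298945196 19.97707486152649
(array([-36.9, 285.1,   0.5]), array([-0.0004,  0.0008, -0.    ]))
```

View pics/f.png

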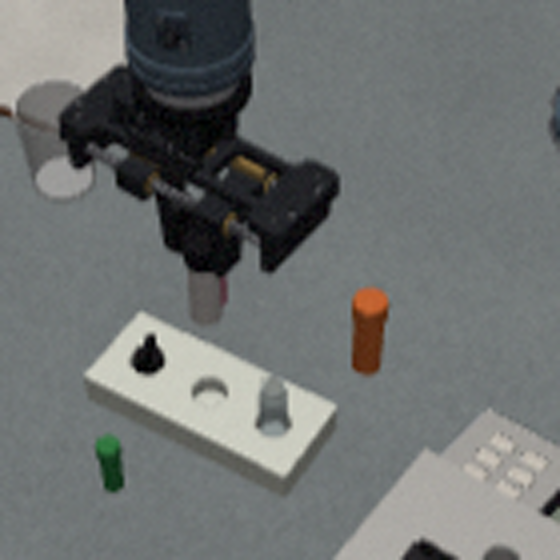

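The standard hangs upright in the grip (crop (205,295)), the middle socket is empty, and the plug and cell haven't moved. Carrying it to the well.

To row units: 285.1 mm is 0.3564, -36.9 mm is -0.0461.

Request:
apply_moves --rows '[[[-0.0461,0.3564,0.0006],[0,0,0],20],[[-0.0461,0.3564,0.0006],[0,0,0],20],[[-0.0461,0.3564,0.0006],[0,0,0],20],[[-0.0461,0.3564,0.0006],[0,0,0],20],[[-0.0461,0.3564,0.0006],[0,0,0],20],[[-0.0461,0.3564,0.0006],[0,0,0],20],[[-0.0461,0.3564,0.0006],[0,0,0],20],[[-0.0461,0.3564,0.0006],[0,0,0],20],[[-0.0461,0.3564,0.0006],[0,0,0],20]]'

```text
clock: 11.7
tcp_pos: [0.5544, 0.1556, 0.2053]
tool_rot: [[-1.0, -0.024, -0.002], [-0.024, 1.0, -0.001], [0.003, -0.001, -1.0]]
contact_force: [-0.4, -0.9, -0.7]
gripper_width: 0.0261
grasp_force: 20.0
```

```bash
python3 - <<'E'
from h import *
o=get_obs();print(o["tcp_pos"],o["contact_force"])
print(goal([.555,.1567,.185],toolR(.0247)))
a=viewer.get_image("scene")[150:270,250:390]
print("well px",proj("scene",[.555,.1567,.095]),"foot px",proj("scene",o["tcp_pos"]-[0,0,.085]))
cv2.imwrite("pics/g.png",cv2.resize(a[:,:,::-1],None,fx=5,fy=5,interpolation=cv2.INTER_CUBIC))
E
```

```text
[0.5544 0.1556 0.2053] [-0.3579 -0.9321 -0.6705]
(array([-0.7,  1.1, 20.3]), array([-0.0005, -0.0025, -0.0007]))
well px [[314.3638 219.6977]] foot px [[315.2261 214.4256]]
```

View pics/g.png

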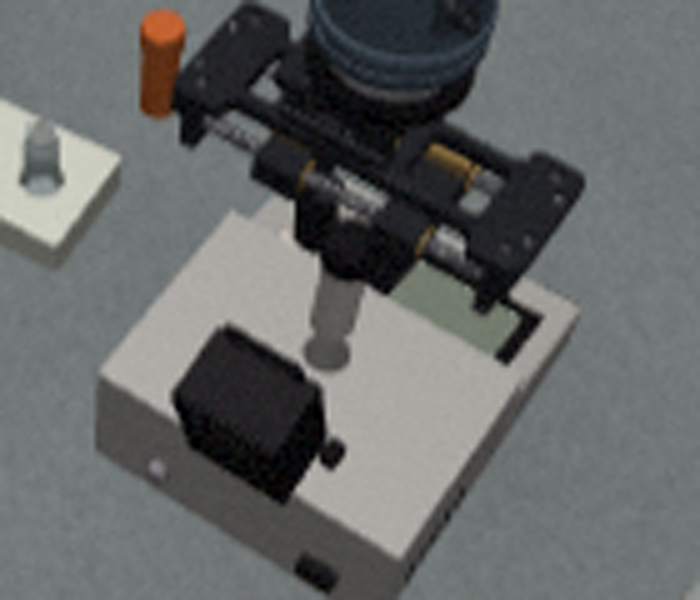

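To row units: 15 mm is 0.0188, 8 mm is 0.01.

Request:
apply_moves --rows '[[[0,0,0.01],[0,0,0],20],[[0,0,0.0188],[0,0,0],20],[[0,0,0.0188],[0,0,0],20]]'

```text
clock: 12.05
tcp_pos: [0.5542, 0.1558, 0.1899]
tool_rot: [[-1.0, -0.023, -0.003], [-0.023, 1.0, -0.0], [0.003, -0.0, -1.0]]
contact_force: [-1.1, 1.0, -1.3]
gripper_width: 0.0262
grasp_force: 20.0
```

To row units: 17 mm is 0.0213, 14 mm is 0.0175, -0.0025 rad is -0.0008.

Request:
apply_moves --rows '[[[-0.001,0.0011,0.0025],[0,-0.0008,0],20],[[-0.001,0.0011,0.0075],[0,-0.0008,0],20],[[-0.001,0.0011,0.0125],[0,-0.0008,0],20],[[-0.001,0.0011,0.0175],[0,-0.0008,0],20],[[-0.001,0.0011,0.0213],[0,-0.0008,0],20]]'

```text
clock: 12.55
tcp_pos: [0.5558, 0.1576, 0.1742]
tool_rot: [[-1.0, -0.025, 0.002], [-0.025, 1.0, 0.0], [-0.002, -0.0, -1.0]]
contact_force: [0.7, -0.7, -0.9]
gripper_width: 0.0268
grasp_force: 20.0
```

Request:
apply_moves --rows '[[[0,0,0.0063],[0,0,0],20],[[0,0,0.0125],[0,0,0],20],[[0,0,0.0188],[0,0,0],20],[[0,0,0.0225],[0,0,0],20],[[0,0,0.0225],[0,0,0],20]]'

```text
clock: 13.05
tcp_pos: [0.5556, 0.1575, 0.156]
tool_rot: [[-1.0, -0.025, 0.002], [-0.025, 1.0, 0.0], [-0.002, -0.0, -1.0]]
contact_force: [0.2, 0.9, -1.4]
gripper_width: 0.0264
grasp_force: 20.0
```

To row units: 9 mm is 0.0113, 7.5 mm is 0.0094.

Request:
apply_moves --rows '[[[0,0,0.0025],[0,0,0],20],[[0,0,0.005],[0,0,0],20],[[0,0,0.0075],[0,0,0],20],[[0,0,0.0094],[0,0,0],20],[[0,0,0.0113],[0,0,0],20]]' --force 25

```text
clock: 13.55
tcp_pos: [0.5562, 0.1577, 0.148]
tool_rot: [[-1.0, -0.025, 0.003], [-0.025, 1.0, 0.0], [-0.003, 0.0, -1.0]]
contact_force: [-0.2, 1.0, 1.4]
gripper_width: 0.026
grasp_force: 25.0
```

Request:
apply_moves --rows '[[[0,0,0.0019],[0,0,0],20],[[0,0,0.0038],[0,0,0],20],[[0,0,0.005],[0,0,0],20]]' --force 30

```text
clock: 13.85
tcp_pos: [0.556, 0.1576, 0.1436]
tool_rot: [[-1.0, -0.025, 0.003], [-0.025, 1.0, 0.0], [-0.003, 0.0, -1.0]]
contact_force: [-0.5, 1.8, 2.5]
gripper_width: 0.0259
grasp_force: 30.0
```

To row units: 6 mm is 0.0075, 4.5 mm is 0.0056.

Request:
apply_moves --rows '[[[0,0,0.0019],[0,0,0],20],[[0,0,0.0038],[0,0,0],20],[[0,0,0.0056],[0,0,0],20],[[0,0,0.0075],[0,0,0],20]]'

```text
clock: 14.25
tcp_pos: [0.556, 0.1575, 0.1376]
tool_rot: [[-1.0, -0.025, 0.003], [-0.025, 1.0, 0.0], [-0.003, -0.0, -1.0]]
contact_force: [-1.1, 0.2, 2.9]
gripper_width: 0.026
grasp_force: 30.0
```

To row units: 3 mm is 0.0038, 1.5 mm is 0.0019.

Request:
apply_moves --rows '[[[0,0,0.0019],[0,0,0],20],[[0,0,0.0038],[0,0,0],20],[[0,0,0.0038],[0,0,0],20]]'

```text
clock: 14.55
tcp_pos: [0.5559, 0.1575, 0.1343]
tool_rot: [[-1.0, -0.025, 0.002], [-0.025, 1.0, -0.0], [-0.002, -0.0, -1.0]]
contact_force: [2.0, -0.1, -0.5]
gripper_width: 0.0264
grasp_force: 30.0
```

To row units: 2 mm is 0.0025, 1 mm is 0.0013.

Request:
apply_moves --rows '[[[0,0,0.0013],[0,0,0],20],[[0,0,0.0025],[0,0,0],20]]'

```text
clock: 14.75
tcp_pos: [0.556, 0.1575, 0.1327]
tool_rot: [[-1.0, -0.025, 0.003], [-0.025, 1.0, -0.0], [-0.003, -0.0, -1.0]]
contact_force: [0.5, -1.1, 3.1]
gripper_width: 0.026
grasp_force: 30.0
```

To row units: 2 mm is 0.0025, 1 mm is 0.0013.

Request:
apply_moves --rows '[[[0,0,0.0013],[0,0,0],20],[[0,0,0.0025],[0,0,0],20]]'

```text
clock: 14.95
tcp_pos: [0.5565, 0.1576, 0.1316]
tool_rot: [[-1.0, -0.025, 0.004], [-0.025, 1.0, -0.0], [-0.004, -0.0, -1.0]]
contact_force: [-1.7, -0.8, 12.4]
gripper_width: 0.0262
grasp_force: 30.0
```

To row units: 0.5 mm is 0.0006.

Request:
apply_moves --rows '[[[0,0,0.0006],[0,0,0],20],[[0,0,0.0006],[0,0,0],20],[[0,0,0.0006],[0,0,0],20]]'

```text
clock: 15.25
tcp_pos: [0.5567, 0.1576, 0.1316]
tool_rot: [[-1.0, -0.025, 0.004], [-0.025, 1.0, -0.0], [-0.004, -0.0, -1.0]]
contact_force: [-1.8, -1.8, 10.7]
gripper_width: 0.026
grasp_force: 30.0
```

The standard bottoms out firmly, about 48 mm down. I'll release it, then check by tapping the cap top with closed fingertips.

To row units: -30 mm is -0.0375, -20 mm is -0.025.

Request:
apply_moves --rows '[[[0,0,-0.0019],[0,0,0],20],[[0,0,-0.0019],[0,0,0],44],[[0,0,-0.0019],[0,0,0],44],[[0,0,-0.0019],[0,0,0],44],[[0,0,-0.0019],[0,0,0],44],[[0,0,-0.025],[0,0,0],44],[[0,0,-0.0375],[0,0,0],0],[[0,0,-0.0375],[0,0,0],0],[[0,0,-0.0375],[0,0,0],0],[[0,0,-0.0375],[0,0,0],0]]' --force 10

```text
clock: 16.25
tcp_pos: [0.5555, 0.1575, 0.1595]
tool_rot: [[-1.0, -0.025, 0.002], [-0.025, 1.0, -0.0], [-0.002, -0.0, -1.0]]
contact_force: [0.0, -0.5, -0.5]
gripper_width: 0.0141
grasp_force: 0.0
```

```bash
python3 - <<'E'
from h import *
o=get_obs();print(o["tcp_pos"],o["contact_force"],o["gripper_width"],"cap top exp .128 -> tcp z .147")
a=viewer.get_image("scene")[150:270,250:390]
cv2.imwrite("pics/i.png",cv2.resize(a[:,:,::-1],None,fx=4,fy=4,interpolation=cv2.INTER_CUBIC))
E
```

```text
[0.5555 0.1575 0.1595] [ 0.0208 -0.4936 -0.4531] 0.014135381374514392 cap top exp .128 -> tcp z .147
```

View pics/i.png

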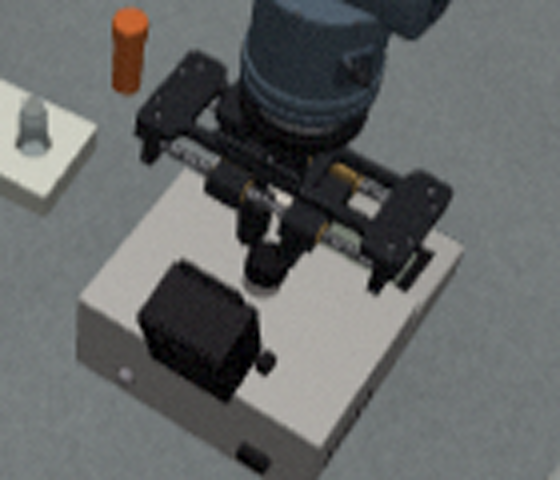

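The cap stands low over the well (crop (268,265)) and the hood is still open. Now I press down gently with the closed tips.

To row units: 12.5 mm is 0.0156, 11 mm is 0.0138.

Request:
apply_moves --rows '[[[0,0,0.005],[0,0,0],0],[[0,0,0.01],[0,0,0],0],[[0,0,0.0138],[0,0,0],0],[[0,0,0.0156],[0,0,0],0],[[0,0,0.0156],[0,0,0],0]]'

```text
clock: 16.8
tcp_pos: [0.5557, 0.1576, 0.1472]
tool_rot: [[-1.0, -0.025, 0.002], [-0.025, 1.0, 0.0], [-0.002, -0.0, -1.0]]
contact_force: [0.6, -0.2, 0.0]
gripper_width: 0.0005
grasp_force: 0.0
```

To row units: 2 mm is 0.0025, 1 mm is 0.0013.

Request:
apply_moves --rows '[[[0,0,0.0013],[0,0,0],0],[[0,0,0.0025],[0,0,0],0],[[0,0,0.0025],[0,0,0],0]]'

```text
clock: 17.1
tcp_pos: [0.5565, 0.1576, 0.1466]
tool_rot: [[-1.0, -0.025, 0.004], [-0.025, 1.0, -0.0], [-0.004, -0.0, -1.0]]
contact_force: [-0.4, -0.6, 4.7]
gripper_width: 0.0003
grasp_force: 2.5
```

To row units: 2 mm is 0.0025, 1 mm is 0.0013.

Request:
apply_moves --rows '[[[0,0,0.0013],[0,0,0],0],[[0,0,0.0025],[0,0,0],0],[[0,0,0.0025],[0,0,0],0]]'

```text
clock: 17.4
tcp_pos: [0.5578, 0.1576, 0.1466]
tool_rot: [[-1.0, -0.025, 0.007], [-0.025, 1.0, 0.0], [-0.007, -0.0, -1.0]]
contact_force: [-2.5, -1.6, 15.1]
gripper_width: 0.0002
grasp_force: 7.2
```

The standard is fully home: 15 N on the cap and no movement, with the cap top 32.6 mm above the deck. Rising and moving over to the hood.

To row units: -120 mm is -0.15, -100 mm is -0.125.

Request:
apply_moves --rows '[[[0,0,-0.0125],[0,0,0],0],[[0,0,-0.0625],[0,0,0],40],[[0,0,-0.125],[0,0,0],88],[[0,0,-0.15],[0,0,0],88],[[-0.0563,-0.0006,-0.15],[0,0,0],88],[[-0.115,-0.0013,-0.15],[0,0,0],88],[[-0.115,-0.0013,-0.15],[0,0,0],88],[[-0.115,-0.0013,-0.15],[0,0,0],88],[[-0.115,-0.0013,-0.15],[0,0,0],88]]'

```text
clock: 18.3
tcp_pos: [0.6468, 0.159, 0.2638]
tool_rot: [[-1.0, -0.025, 0.002], [-0.025, 1.0, 0.0], [-0.002, 0.0, -1.0]]
contact_force: [0.5, -0.5, 1.2]
gripper_width: 0.0622
grasp_force: 0.0
```

```bash
python3 - <<'E'
from h import *
o=get_obs();print(o["tcp_pos"],o["tool_rot"],o["contact_force"],o["gripper_width"])
print(goal([.648,.1588,.18],toolR(.0247)))
E
```

```text
[0.6468 0.159  0.2638] [[-0.9997 -0.0249  0.0015]
 [-0.0249  0.9997  0.0001]
 [-0.0015  0.0001 -1.    ]] [ 0.4534 -0.501   1.1737] 0.06219421936834055
(array([-1.1, -0.2, 83.8]), array([0.0001, 0.0015, 0.0002]))
```

To row units: -1.1 mm is -0.0014, -0.2 mm is -0.0003.

Request:
apply_moves --rows '[[[-0.0014,-0.0003,0],[0,0,0],88],[[-0.0014,-0.0003,0],[0,0,0],88],[[-0.0014,-0.0003,0],[0,0,0],88],[[-0.0014,-0.0003,0],[0,0,0],88]]' --force 10

```text
clock: 18.7
tcp_pos: [0.6485, 0.1588, 0.2644]
tool_rot: [[-1.0, -0.025, 0.003], [-0.025, 1.0, 0.0], [-0.003, 0.0, -1.0]]
contact_force: [0.1, 0.5, -0.4]
gripper_width: 0.0875
grasp_force: 0.0
```

To row units: 82 mm is 0.1025, 70 mm is 0.0875.

Request:
apply_moves --rows '[[[0,0,0.0313],[0,0,0],88],[[0,0,0.0625],[0,0,0],88],[[0,0,0.0875],[0,0,0],88],[[0,0,0.1025],[0,0,0],88],[[0,0,0.1025],[0,0,0],88]]'

```text
clock: 19.2
tcp_pos: [0.6477, 0.1586, 0.1798]
tool_rot: [[-1.0, -0.025, -0.001], [-0.025, 1.0, -0.0], [0.001, -0.0, -1.0]]
contact_force: [0.6, 0.1, -0.2]
gripper_width: 0.0879
grasp_force: 0.0
```

Request:
apply_moves --rows '[[[0,0,0],[0,0,0],70],[[0,0,0],[0,0,0],56],[[0,0,0],[0,0,0],56],[[0,0,0],[0,0,0],56],[[0,0,0],[0,0,0],56]]' --force 10

```text
clock: 19.7
tcp_pos: [0.6495, 0.1592, 0.1831]
tool_rot: [[-1.0, -0.025, 0.005], [-0.025, 1.0, 0.001], [-0.005, 0.001, -1.0]]
contact_force: [0.1, 2.7, 3.4]
gripper_width: 0.0599
grasp_force: 10.0
```

```bash
python3 - <<'E'
from h import *
p=get_obs()["tcp_pos"]; print(p,get_obs()["contact_force"])
hx,hz=.607*1e3,99; dx,dz=p[0]*1e3-hx,p[2]*1e3-hz; r=np.hypot(dx,dz); ph0=np.arctan2(dz,-dx); print(r,ph0)
for t in np.arange(1.85,.7,-.05):
    a=ph0-(1.85-t); print(round(t,2),round(-(-r*np.cos(a)-dx),1),round(-(r*np.sin(a)-dz),1),end=" | ")
E
```

```text
[0.6495 0.1592 0.1831] [0.0921 2.7008 3.4245]
94.21557780315014 2.0390630969919687
1.85 0.0 -0.0 | 1.8 4.3 -2.0 | 1.75 8.6 -3.8 | 1.7 13.0 -5.4 | 1.65 17.6 -6.8 | 1.6 22.1 -7.9 | 1.55 26.7 -8.8 | 1.5 31.4 -9.5 | 1.45 36.1 -9.9 | 1.4 40.8 -10.1 | 1.35 45.5 -10.1 | 1.3 50.2 -9.8 | 1.25 54.9 -9.3 | 1.2 59.6 -8.6 | 1.15 64.2 -7.6 | 1.1 68.7 -6.4 | 1.05 73.2 -5.0 | 1.0 77.6 -3.4 | 0.95 81.9 -1.5 | 0.9 86.2 0.6 | 0.85 90.3 2.9 | 0.8 94.3 5.4 | 0.75 98.2 8.0 |
```

To row units: 34.6 mm is 0.0433, 29.9 mm is 0.0374.

Request:
apply_moves --rows '[[[-0.0013,0.0006,-0.0031],[0,0,0],56],[[0.0035,0.0006,-0.006],[0,0,0],56],[[0.0089,0.0006,-0.0084],[0,0,0],56],[[0.0144,0.0006,-0.0104],[0,0,0],56],[[0.0201,0.0006,-0.0121],[0,0,0],56],[[0.0258,0.0006,-0.0136],[0,0,0],56],[[0.0315,0.0006,-0.0148],[0,0,0],56],[[0.0374,0.0006,-0.0156],[0,0,0],56],[[0.0433,0.0006,-0.0161],[0,0,0],56],[[0.0433,0.0006,-0.0161],[0,0,0],56]]'

```text
clock: 20.7
tcp_pos: [0.6142, 0.1582, 0.1955]
tool_rot: [[-1.0, -0.025, 0.004], [-0.025, 1.0, -0.0], [-0.004, -0.0, -1.0]]
contact_force: [3.0, 0.7, -3.5]
gripper_width: 0.0599
grasp_force: 10.0
```

Request:
apply_moves --rows '[[[0.0059,0,0.001],[0,0,0],56],[[0.0118,0,0.0016],[0,0,0],56],[[0.0176,0,0.002],[0,0,0],56],[[0.0235,0,0.0026],[0,0,0],56],[[0.0294,0,0.0035],[0,0,0],56],[[0.0294,0,0.0035],[0,0,0],56]]'

```text
clock: 21.3
tcp_pos: [0.5905, 0.1576, 0.1931]
tool_rot: [[-1.0, -0.025, 0.003], [-0.025, 1.0, -0.0], [-0.003, -0.0, -1.0]]
contact_force: [0.7, -1.1, 6.7]
gripper_width: 0.0594
grasp_force: 10.0
```

To row units: 9.1 mm is 0.0114, 4.6 mm is 0.0058.

Request:
apply_moves --rows '[[[0.0058,0,0.0003],[0,0,0],56],[[0.0114,0,0.0018],[0,0,0],56],[[0.0114,0,0.0018],[0,0,0],56]]'

```text
clock: 21.6
tcp_pos: [0.5805, 0.1573, 0.1904]
tool_rot: [[-1.0, -0.025, 0.001], [-0.025, 1.0, -0.001], [-0.001, -0.001, -1.0]]
contact_force: [-0.1, -2.3, 4.9]
gripper_width: 0.0599
grasp_force: 10.0
```

To row units: 6.3 mm is 0.0079, 4.5 mm is 0.0056.

Request:
apply_moves --rows '[[[0.0056,0,0.0009],[0,0,0],56],[[0.0079,0,0.0016],[0,0,0],56],[[0.0079,0,0.0016],[0,0,0],56]]'

```text
clock: 21.9
tcp_pos: [0.5744, 0.1571, 0.1883]
tool_rot: [[-1.0, -0.025, 0.0], [-0.025, 1.0, -0.001], [-0.0, -0.001, -1.0]]
contact_force: [0.8, -2.6, -1.0]
gripper_width: 0.0597
grasp_force: 10.0
```

To row units: 6.9 mm is 0.0086, 3.5 mm is 0.0044.

Request:
apply_moves --rows '[[[0.0044,0,0.0016],[0,0,0],56],[[0.0086,0,0.0036],[0,0,0],56],[[0.0086,0,0.0036],[0,0,0],56]]'

```text
clock: 22.2
tcp_pos: [0.5677, 0.1569, 0.1855]
tool_rot: [[-1.0, -0.025, 0.001], [-0.025, 1.0, -0.001], [-0.001, -0.001, -1.0]]
contact_force: [1.9, -2.8, -3.6]
gripper_width: 0.0598
grasp_force: 10.0
```

To row units: 4 mm is 0.005, 2.7 mm is 0.0034.

Request:
apply_moves --rows '[[[0.0025,0,0.002],[0,0,0],56],[[0.005,0,0.0034],[0,0,0],56],[[0.005,0,0.0034],[0,0,0],56]]'

```text
clock: 22.5
tcp_pos: [0.5641, 0.1569, 0.1835]
tool_rot: [[-1.0, -0.025, 0.002], [-0.025, 1.0, -0.0], [-0.002, -0.001, -1.0]]
contact_force: [0.1, -5.2, 1.1]
gripper_width: 0.0598
grasp_force: 10.0
```

To row units: 4.2 mm is 0.0053, 2.2 mm is 0.0028.

Request:
apply_moves --rows '[[[0.0026,-0.0013,0.0014],[0,0,0],56],[[0.0053,-0.0013,0.0028],[0,0,0],56],[[0.0053,-0.0013,0.0028],[0,0,0],56]]'

```text
clock: 22.8
tcp_pos: [0.5597, 0.1566, 0.1808]
tool_rot: [[-1.0, -0.025, 0.002], [-0.025, 1.0, 0.001], [-0.002, 0.001, -1.0]]
contact_force: [0.0, 1.0, -0.9]
gripper_width: 0.0599
grasp_force: 10.0
```

To row units: 1.8 mm is 0.0023, 1.1 mm is 0.0014.

Request:
apply_moves --rows '[[[0.0023,-0.0013,0.0014],[0,0,0],56],[[0.0023,-0.0006,0.0014],[0,0,0],56]]'

```text
clock: 23.0
tcp_pos: [0.5581, 0.1565, 0.1797]
tool_rot: [[-1.0, -0.025, 0.002], [-0.025, 1.0, 0.002], [-0.002, 0.002, -1.0]]
contact_force: [0.9, 3.1, -2.5]
gripper_width: 0.0599
grasp_force: 10.0
```

The hood now pulls toward shut, so I'm releasing it.

Request:
apply_moves --rows '[[[0,0,0],[0,0,0],88],[[0,0,0],[0,0,0],88],[[0,0,0],[0,0,0],88],[[0,0,0],[0,0,0],88],[[0,0,0],[0,0,0],88],[[0,0,0],[0,0,0],88],[[0,0,0],[0,0,0],88],[[0,0,0],[0,0,0],88],[[0,0,0],[0,0,0],88],[[0,0,0],[0,0,0],88]]'

```text
clock: 24.0
tcp_pos: [0.5586, 0.1554, 0.1802]
tool_rot: [[-1.0, -0.025, 0.002], [-0.025, 1.0, 0.0], [-0.002, -0.0, -1.0]]
contact_force: [0.1, -0.1, -0.2]
gripper_width: 0.0884
grasp_force: 0.0
```

To row units: -200 mm is -0.25, -100 mm is -0.125.

Request:
apply_moves --rows '[[[0,0,-0.0625],[0,0,0],88],[[0,0,-0.125],[0,0,0],88],[[0.075,-0.0625,-0.125],[0,0,0],88],[[0.075,-0.125,-0.125],[0,0,0],88],[[0.075,-0.25,-0.125],[0,0,0],88],[[0.075,-0.25,-0.125],[0,0,0],88],[[0.075,-0.25,-0.125],[0,0,0],88],[[0.075,-0.25,-0.125],[0,0,0],88],[[0.075,-0.25,-0.125],[0,0,0],88]]'

```text
clock: 24.9
tcp_pos: [0.5032, -0.0459, 0.28]
tool_rot: [[-1.0, -0.023, 0.002], [-0.023, 1.0, 0.001], [-0.002, 0.001, -1.0]]
contact_force: [-0.6, 0.2, 0.6]
gripper_width: 0.0878
grasp_force: 0.0
```

```bash
python3 - <<'E'
from h import *
o=get_obs();print(o["clock"],o["tcp_pos"],o["contact_force"])
b=viewer.get_image("scene")[120:270,180:380];a=viewer.get_image("top")[140:290,160:360]
cv2.imwrite("pics/j.png",cv2.resize(np.hstack([a,b])[:,:,::-1],None,fx=2,fy=2,interpolation=cv2.INTER_CUBIC))
E
```

```text
24.9 [ 0.5032 -0.0459  0.28  ] [-0.5913  0.161   0.6424]
```

View pics/j.png

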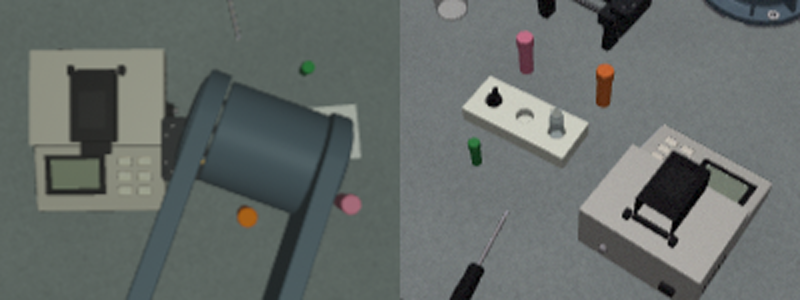

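The hood is shut flat over the standard: top-view half (93,105), scene half (670,190). The other things stand where they were and the arm is clear. Handing in.

```bash
python3 -c "
from station import env
print(env.sign_off())"
```

```text
the job is handed in; nothing more can be done
None
```

The job is handed in at about 25 s: the hood was flicked open, the black-capped standard pressed fully home (it held firm under 15 N) and released, the hood flicked shut over it, and nothing else moved.

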